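Feed the honey jar down its chute

TASK

Two sloped wooden jar chutes stand on the worktop, one with the wide honey jar and one with a slim spice jar waiting high up in it. Push the honey jar down its chute, keeping it standing in the lane all the way and not lifting it out, until it rests against the steel stop at the low end, then let go of it. Leave the spice jar where it is.

Things in the scene. Friction and masses are not known exactly. Their poses are not given: they have to be found in the camera images.
- honey_jar_middle (a point): Middle of the honey jar (on its axis, half-way up, 42.5 mm above its underside): glass jar of amber honey, paper label, red lid, rounded square, 64 mm across flats (72 over corners), flats nearly square to the lane, 85 mm tall, about 0.31 kg, loose. It stands on its chute's floor and so leans downhill; friction holds it until it is pushed (a few N) and it stops when the push stops. Its axes are those of the chute, turned a little about z.
- honey_chute: The honey jar's chute, light wood, fixed, sloping down at 11 degrees towards the robot; the spice chute is alike. Origin: on the lane's floor at the stop's inner face, mid-width, 36 mm above the worktop. x runs uphill along the floor, y across, z square to the floor. Floor 225 mm long, open at the high end, 76 mm wide between rails 20 mm high, 8 mm thick. The jar's middle starts at x = 0.12 to 0.16.
- honey_stop (a point): Middle of the upper edge of the steel stop plate across the low end of the honey jar's chute, on its inner (uphill) face, 31 mm above the lane's floor; the plate is 6 mm thick and rigid. Axes as the chute. When the jar touches the plate its middle is 32 to 36 mm uphill (chute x) of this point.
- spice_jar_middle (a point): Middle of the slim spice jar (on its axis, half-way up): slim round glass spice jar with a green label and a red lid, 45 mm across, 106 mm tall, loose, standing in the other chute, left or right of the honey jar's. To be left alone.
There are look-alikes about, which are no part of the job. Leave any blue or purple look-alike of the part that bears honey_jar_middle alone.

How it is judged (in metres and radians):
At the end, for the whole second after the job is handed in: The honey jar stands at rest on the floor of its chute (within 10 degrees of square to it), its side within about 10 mm of the stop plate; the spice jar is within 20 mm of where it stood (x of honey_jar_middle in the frame of honey_chute between 0.022 and 0.046 m and y of honey_jar_middle in the frame of honey_chute between -0.015 and 0.015 m and z of honey_jar_middle in the frame of honey_chute between 0.033 and 0.052 m and angle between the z axis of honey_jar_middle and the z axis of honey_chute, either way round below 0.17 rad and linear speed of honey_jar below 0.02 m/s and distance of spice_jar_middle from where it was at the start of the episode below 0.02 m); the robot touches nothing.
It fails at once if the honey jar is lifted out of its lane (more than 20 mm off the floor of the chute) (z of honey_jar_middle in the frame of honey_chute above 0.0625 m).
It fails at once if the honey jar is tipped more than 25 degrees from its stand on the chute (angle between the z axis of honey_jar_middle and the z axis of honey_chute, either way round above 0.44 rad).
It fails at once if the spice jar is moved by more than 20 mm (distance of spice_jar_middle from where it was at the start of the episode above 0.02 m).
It also fails if it takes over 32 s, if anything falls off the work surface, if the arm or the gripper's body presses on something with over 40 N, if the wrist force passes 120 N, or if a joint passes its speed limit or range.

ROBOT

A 6-joint arm with a two-finger parallel gripper is mounted at the origin on a cart in front of the work surface, level with it; the furniture and walls round the work are solid. World frame = base frame: x ahead of the robot, y to its left, z up, the work surface at z = 0. Lengths are in m, angles in degrees, forces in N, time in s.
With the tool pointing down it reaches from about 0.375 to 0.9 m from the base axis. Payload 3.1 kg.
Tool frame: the origin (TCP) lies on the centre line of the jaws, within the pads' length; the fingertips stand 25 mm ahead of it and the grasp point (between the pads) lies 6 mm ahead of it; z points along the fingers, y is the line along which they close (so a half turn about z gives the same grasp; the last joint's range is limited). The gripper opens to 87 mm and grips with 3 to 60 N. Pads are 19 mm wide; open, the fingers measure 117 mm over their backs; the gripper's body (75 mm by 190 mm) begins 51 mm behind the grasp point.
Start: joints at [-86.144, 30.224, 82.088, -0, 67.689, -10.227], TCP at [0.152, -0.606, 0.248] pointing down, gripper open.
Joint ranges: [-176.69, 176.69], [-43.24, 126.21], [12.49, 139.97], [-82, 262], [0, 151.66], [-163.58, 163.58]. Speed limits (degrees/s): [159.86, 159.86, 180, 180, 180, 180].

INTERFACE

Orientations are given as a 3x3 rotation matrix whose columns are the frame's x, y, z axes.
In Python, from rig import * gives the robot as it stands.
- The arm moves only by the tool step_arm, never from a script. Its argument "steps" is a list of rows, each a list of 7 numbers: the shift along the tool's x, y, z normalised to -1 to 1, where 1 is 0.3 m, then the turn, a rotation vector about the tool's x, y, z normalised to -1 to 1, where 1 is 45 degrees, then the gripper's target within -1 to 1 (shut at 1, half-way at 0, fully open at -1). A call has 1 to 8 rows; each row is the pose to reach, as a shift and turn from the pose commanded when the call began, along the tool's axes at that moment; what a row does not reach only later rows make up. A row lasts 1/12 s, in which the tool goes at most 41.7 mm and 7.16 degrees, less where a joint would pass 70% of its speed; a pose out of reach is approached as far as the arm can. A call with a number of a shift or a turn outside -1 to 1 is refused whole. A call with a gripper value outside its range is refused whole. The fingers move at their own pace and stop on an object; the grip force is fixed at half the most. Time passes only in rows, so rows that repeat a pose let the fingers close. It gives the time, the measured TCP pose, the force, the opening and the grip force at its end, in the units of the state.
- read_state(): the state, without advancing time (a new reading comes with each control period).
- capture(name): name is "scene" or "top" or "wrist"; returns a dict with "image" (384x512x3 uint8, red, green, blue), "vertical_fov" (degrees; the focal length in pixels is half the picture's height over the tangent of half this angle, whatever the lens; pixels are square), "cx", "cy" (the principal point, pixels), "world_from_camera" (4x4, takes a point from camera to world coordinates); the wrist camera has in their place "T_tool_cam" (4x4, takes a point from camera to tool coordinates, whose origin is the TCP and whose axes are the flange's). Camera axes: x right, y down, z forward; pixel columns grow to the right and rows downward; lengths in m; the calibration is good to about 2 mm. A picture is of the moment at which its call begins: read the wrist's pose just before it. There is no depth.
- hand_in(): hands the job in; it is judged then, once.
The state is a dict: "time_s": time; "joint_positions": joint angles; "qvel": joint speeds; "tau": joint torques, N m; "position": TCP position; "tcp_rot": TCP orientation; "force": force on the tool from outside, world axes, zero at the start; "moment": the same for the moment, N m; "opening": opening from 0.0 (shut) to 1.0 (fully open); "grasp_force": force on a finger pad.
Only numpy, scipy, OpenCV 4.12 (cv2) and the standard library are available. Lean on these libraries where they do the work, as an engineer would, in place of code of your own. Each camera call takes 0.05 s, during which the arm holds its last target. There are 200 camera calls.

## Working session

There is one attempt and no reset: what is moved stays moved. The work goes in short steps, Python scripts to look and compute and a tool call to move; the robot and the scene stay as the last step left them, time stands still between calls to the robot, and variables do not carry over. Pictures are saved under pics/ and viewed, at most 10 in all, crops included, and the job is handed in when it is done.

Besides the shell and the picture viewer there is one more tool, called as name([rows], argument=value, ...), one row to a line, values as JSON. step_arm: Moves the arm, as the interface text tells. Scaled input: -1 to 1 covers 0.3 m each way for a shift and 45 degrees each way for a turn. Its arguments: {"type":"object","properties":{"steps":{"type":"array"}},"required":["steps"]}

```bash
mkdir -p pics; python3 - <<'E'
from rig import *
import cv2,numpy as np,pickle
ims=[]
for n in ("scene","top"):
    c=capture(n); pickle.dump(c,open(n+".pkl","wb")); ims.append(c["image"][:,:,::-1])
    print(n,c["vertical_fov"],c["cx"],c["cy"],np.round(c["world_from_camera"],3).tolist())
    cv2.imwrite(f"pics/{n}.png",cv2.resize(ims[-1],(768,576),interpolation=cv2.INTER_CUBIC))
s=read_state();print(s["position"],s["tcp_rot"],s["time_s"])
E
```

```text
scene 44.60200923649275 255.03899102618718 190.09847297489236 [[-0.418, -0.602, 0.681, -0.289], [-0.908, 0.283, -0.308, 0.574], [-0.007, -0.747, -0.665, 0.966], [0.0, 0.0, 0.0, 1.0]]
top 47.93348694589908 246.5463747848975 189.34027333344994 [[-0.024, -0.987, 0.157, 0.424], [-0.999, 0.028, 0.02, 0.148], [-0.024, -0.157, -0.987, 1.122], [0.0, 0.0, 0.0, 1.0]]
[ 0.15206557 -0.60559706  0.24666251] [[ 9.69949307e-01  2.43307061e-01 -1.28167024e-04]
 [ 2.43306849e-01 -9.69947443e-01  1.93269908e-03]
 [ 3.45924057e-04 -1.90580405e-03 -9.99998124e-01]] 0.1
```

View pics/scene.png

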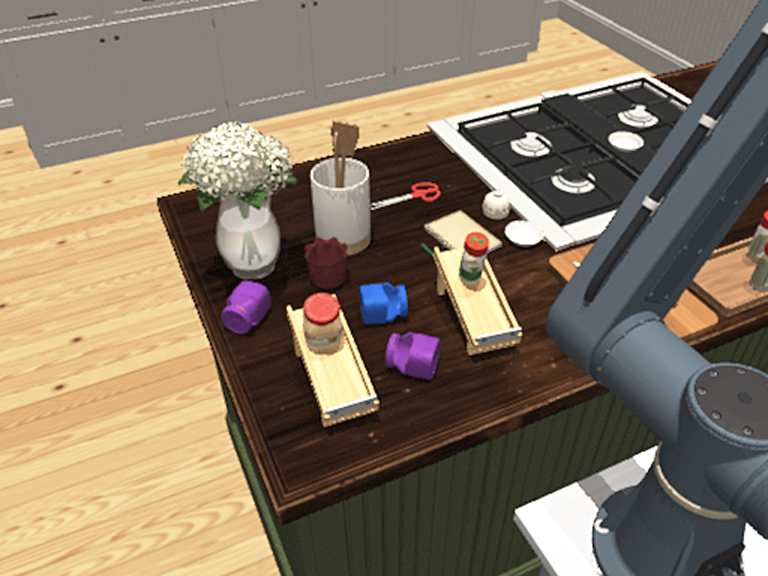

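View pics/top.png

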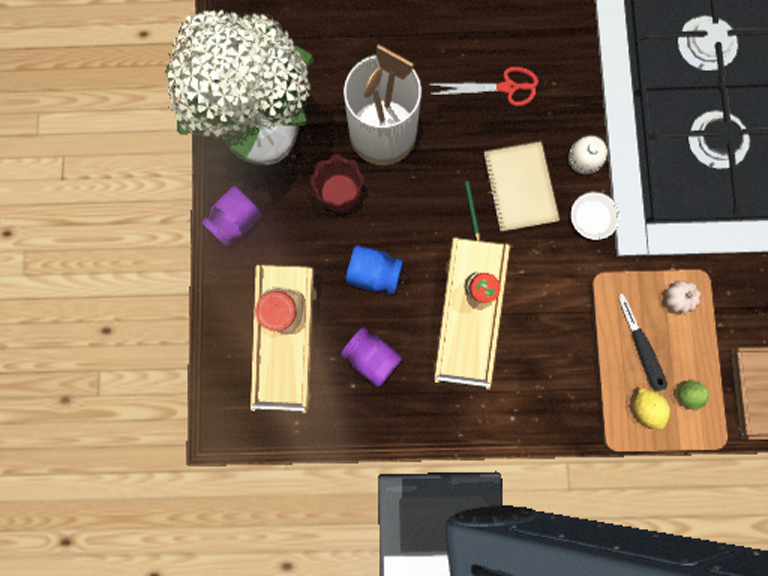

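The left chute, at about (280,340) in the enlarged top view, holds the honey jar with its wide red lid at (277,311). Things it could be mistaken for: the spice jar (484,288), purple jars (232,214) and (371,357), blue jar (374,270), and the red cup (338,185). I choose the jar at (277,311), which is amber, wide and upright in a chute. I'll check it in a close crop.

```bash
python3 - <<'E'
import cv2,pickle,numpy as np
t=pickle.load(open("top.pkl","rb"))["image"][:,:,::-1]; s=pickle.load(open("scene.pkl","rb"))["image"][:,:,::-1]
a=cv2.resize(t[165:285,155:220],None,fx=5,fy=5,interpolation=cv2.INTER_CUBIC)
b=cv2.resize(s[185:285,185:260],None,fx=6,fy=6,interpolation=cv2.INTER_CUBIC)
print(a.shape,b.shape)
o=np.zeros((600,780,3),np.uint8);o[:,:325]=a;o[:,330:780]=b
cv2.imwrite("pics/crop.png",o)
E
```

```text
(600, 325, 3) (600, 450, 3)
```

View pics/crop.png

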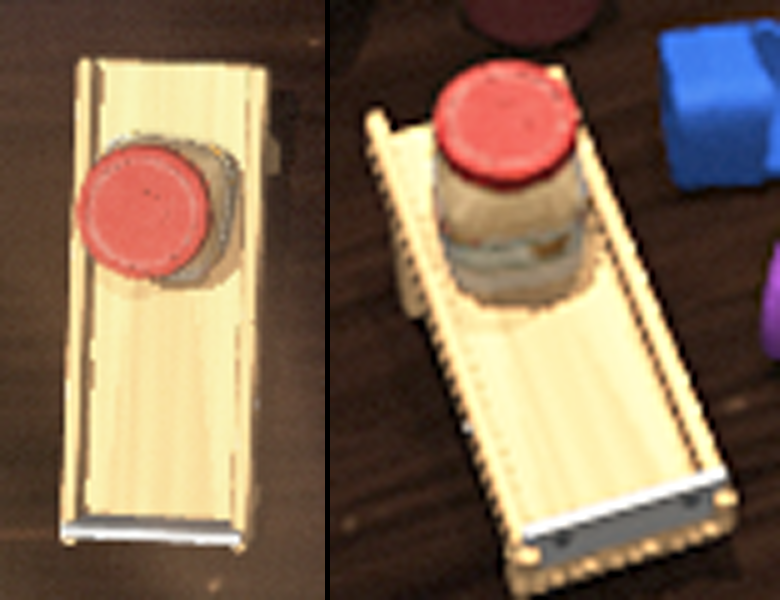

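The crop confirms a wide amber jar with a red lid. Lid centre is at crop (144,211), and the stop's white edge is at the low end, with its middle at (155,535). Next I fit the chute and jar poses.

```bash
cat > h.py <<'E'
import numpy as np,pickle
from scipy.spatial.transform import Rotation as R
from scipy.optimize import least_squares
def proj(c,P):
    T=np.linalg.inv(c["world_from_camera"]); q=T[:3,:3]@P+T[:3,3]
    f=192/np.tan(np.radians(c["vertical_fov"]/2))
    return np.array([c["cx"]+f*q[0]/q[2],c["cy"]+f*q[1]/q[2]])
def chute(x,y,yaw):
    return R.from_euler("ZY",[yaw,-11],degrees=True).as_matrix(),np.array([x,y,0.036])
E
python3 - <<'E'
from h import *
C={k:pickle.load(open(k+".pkl","rb")) for k in("top","scene")}
obs=[("top",(80,60),(.225,.046,.02)),("top",(268,68),(.225,-.046,.02)),("top",(155,535),(-.003,0,.031)),
("scene",(370,115),(.225,.046,.02)),("scene",(565,68),(.225,-.046,.02)),("scene",(623,503),(-.003,0,.031)),
("top",(144,211),None),("scene",(506,120),None)]
def res(p):
    M,o=chute(*p[:3]); r=[]
    for c,(u,v),P in obs:
        P=np.array((p[3],p[4],.085) if P is None else P)
        px=(155+u/5,165+v/5) if c=="top" else (185+(u-330)/6,185+v/6)
        r+=list(proj(C[c],o+M@P)-px)
    return np.array(r)
s=least_squares(res,[.5,.3,0,.14,0]);print(np.round(s.x,4));print(np.round(s.fun.reshape(-1,2),1))
M,o=chute(*s.x[:3]);print(o+M@[.0,0,.031],o+M@[s.x[3],s.x[4],.0425],o+M@[.225,0,0])
E
```

```text
[ 4.0240e-01  3.2150e-01 -4.3665e+00  1.5820e-01  9.0000e-04]
[[-0.2  0.1]
 [ 0.1  0.3]
 [-1.   0.6]
 [-0.1 -0.6]
 [-0.1 -0.9]
 [ 0.8 -0.6]
 [-0.4  0.4]
 [ 0.3 -0.7]]
[0.39653448 0.32194985 0.06643044] [0.54924838 0.31119484 0.10790327] [0.62265744 0.30468376 0.07893202]
```

```bash
cat >> h.py <<'E'
M,O=chute(.4024,.3215,-4.37)
Z=np.array([0,0,-1.]); Y=-M[:,1]; TR=np.c_[np.cross(Y,Z),Y,Z]
def tip(x,z,y=0): return O+M@[x,y,z]+[0,0,.025]   # TCP for fingertip at chute coords
def go(P):
    from rig import read_state
    s=read_state(); A=np.array(s["tcp_rot"]);p=np.array(s["position"])
    print("t",s["time_s"],"p",np.round(p,3),"chute tip",np.round(M.T@(p-[0,0,.025]-O),4),"F",np.round(s["force"],1),"op",s["opening"])
    print("shift",np.round(A.T@(P-p)/.3,3),"turn",np.round(R.from_matrix(A.T@TR).as_rotvec(degrees=True)/45,3))
E
python3 -c "
from h import *
P=tip(.240,.03);print(P);P[2]=.3;go(P)"
```

```text
[0.63159798 0.30398489 0.13624297]
t 0.1 p [ 0.152 -0.606  0.247] chute tip [-0.1403 -0.9435  0.2164] F [ 1.   1.  -0.2] op 1.0031324983138794
shift [ 2.288 -2.552 -0.172] turn [-0.002 -0.     0.41 ]
```

step_arm([
  [0.74, -0.82, -0.17, 0, 0, 0, 1],
  [0.74, -0.82, -0.17, 0, 0, 0, 1],
  [0.74, -0.82, -0.17, 0, 0, 0, 1],
  [0.74, -0.82, -0.17, 0, 0, 0, 1],
  [0.74, -0.82, -0.17, 0, 0, 0, 1],
  [0.74, -0.82, -0.17, 0, 0, 0, 1],
  [0.74, -0.82, -0.17, 0, 0, 0, 1],
  [0.74, -0.82, -0.17, 0, 0, 0, 1],
])

```text
time_s: 0.77
position: [0.307, -0.3131, 0.2983]
tcp_rot: [[0.97, 0.243, -0.0], [0.243, -0.97, 0.001], [0.0, -0.001, -1.0]]
force: [0.8, -0.3, 0.1]
opening: 0.481
grasp_force: 0.0
```

step_arm([
  [0.74, -0.82, 0, 0, 0, 0, 1],
  [0.74, -0.82, 0, 0, 0, 0, 1],
  [0.74, -0.82, 0, 0, 0, 0, 1],
  [0.74, -0.82, 0, 0, 0, 0, 1],
  [0.74, -0.82, 0, 0, 0, 0, 1],
  [0.74, -0.82, 0, 0, 0, 0, 1],
  [0.74, -0.82, 0, 0, 0, 0, 1],
  [0.74, -0.82, 0, 0, 0, 0, 1],
])

```text
time_s: 1.43
position: [0.4624, -0.0203, 0.2981]
tcp_rot: [[0.97, 0.244, -0.0], [0.244, -0.97, 0.0], [-0.0, -0.0, -1.0]]
force: [-0.5, -0.8, -0.0]
opening: 0.01
grasp_force: 0.0
```

step_arm([
  [0.74, -0.82, 0, 0, 0, 0.41, 1],
  [0.74, -0.82, 0, 0, 0, 0.41, 1],
  [0.74, -0.82, 0, 0, 0, 0.41, 1],
  [0.74, -0.82, 0, 0, 0, 0.41, 1],
  [0.74, -0.82, 0, 0, 0, 0.41, 1],
  [0.74, -0.82, 0, 0, 0, 0.41, 1],
  [0.74, -0.82, 0, 0, 0, 0.41, 1],
  [0.74, -0.82, 0, 0, 0, 0.41, 1],
])

```text
time_s: 2.1
position: [0.6136, 0.264, 0.2976]
tcp_rot: [[0.997, -0.076, -0.001], [-0.076, -0.997, -0.0], [-0.001, 0.001, -1.0]]
force: [0.2, -0.9, 0.6]
opening: 0.008
grasp_force: 0.0
```

```bash
python3 -c "
from h import *
P=tip(.240,.03);P[2]=.3;go(P)"
```

```text
t 2.1 p [0.614 0.264 0.298] chute tip [ 0.2562 -0.0412  0.1913] F [ 0.2 -0.9  0.6] op 0.008209735006305596
shift [ 0.05  -0.137 -0.008] turn [0.001 0.001 0.001]
```

step_arm([
  [0.05, -0.14, 0, 0, 0, 0, 1],
  [0.05, -0.14, 0, 0, 0, 0, 1],
  [0.05, -0.14, 0.2, 0, 0, 0, 1],
  [0.05, -0.14, 0.35, 0, 0, 0, 1],
  [0.05, -0.14, 0.35, 0, 0, 0, 1],
  [0.05, -0.14, 0.35, 0, 0, 0, 1],
])

```text
time_s: 2.6
position: [0.6267, 0.3011, 0.1857]
tcp_rot: [[0.997, -0.076, -0.015], [-0.076, -0.997, -0.005], [-0.014, 0.006, -1.0]]
force: [-0.1, -1.0, -1.5]
opening: 0.007
grasp_force: 0.0
```

```bash
python3 - <<'E'
from h import *
from rig import *
import cv2
go(tip(.240,.03))
o=[]
for n in("wrist","scene"):
    c=capture(n); o.append(c["image"][:,:,::-1])
    if n=="wrist": pickle.dump((c,read_state()),open("w.pkl","wb")); print(c["vertical_fov"],c["T_tool_cam"])
b=cv2.resize(o[1][130:290,160:300],None,fx=2.4,fy=2.4)[:384,:288]
cv2.imwrite("pics/w1.png",np.hstack([o[0],b[:, :288]]))
E
```

```text
t 2.6 p [0.627 0.301 0.186] chute tip [ 0.2449 -0.0032  0.0794] F [-0.1 -1.  -1.5] op 0.006553210947279257
shift [ 0.018 -0.012  0.164] turn [0.007 0.018 0.   ]
69.0462437870191 [[-5.31165210e-04 -9.55624120e-01 -2.94588288e-01  8.13272099e-02]
 [ 9.99999726e-01 -6.59229372e-04  3.35418710e-04  9.82138292e-04]
 [-5.14735462e-04 -2.94588029e-01  9.55624209e-01 -1.37133125e-01]
 [ 0.00000000e+00  0.00000000e+00  0.00000000e+00  1.00000000e+00]]
```

View pics/w1.png

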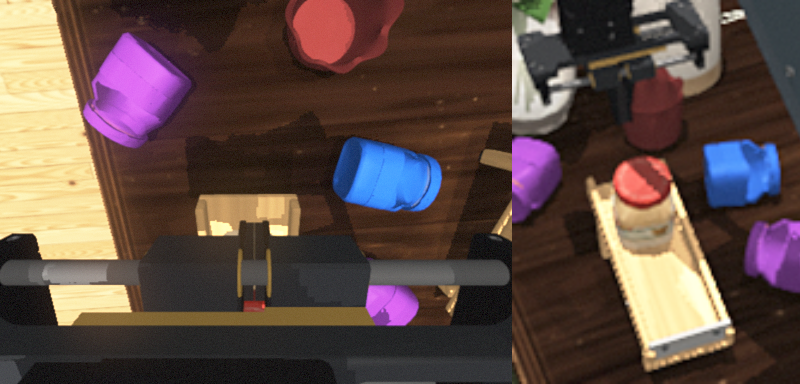

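The picture shows the shut fingers at (254,270) in line with the chute's high end (197–299, 215), behind the jar and clear of everything. Next I descend.

step_arm([
  [0.02, -0.01, 0.06, 0, 0, 0, 1],
  [0.02, -0.01, 0.12, 0, 0, 0, 1],
  [0.02, -0.01, 0.165, 0, 0, 0, 1],
  [0.02, -0.01, 0.165, 0, 0, 0, 1],
  [0.02, -0.01, 0.165, 0, 0, 0, 1],
])

```text
time_s: 3.12
position: [0.6381, 0.3052, 0.1446]
tcp_rot: [[0.997, -0.076, 0.001], [-0.076, -0.997, 0.0], [0.001, -0.0, -1.0]]
force: [-0.5, -0.2, 0.9]
opening: 0.004
grasp_force: 0.0
```

```bash
python3 -c "
from h import *
go(tip(.24,.03));go(tip(.205,.03));go(tip(.078,.03))"
```

```text
t 3.1167 p [0.638 0.305 0.145] chute tip [0.2478 0.0018 0.037 ] F [-0.5 -0.2  0.9] op 0.0037221699820018644
shift [-0.021  0.006  0.028] turn [-0.    -0.001 -0.   ]
t 3.1167 p [0.638 0.305 0.145] chute tip [0.2478 0.0018 0.037 ] F [-0.5 -0.2  0.9] op 0.0037221699820018644
shift [-0.136  0.006  0.05 ] turn [-0.    -0.001 -0.   ]
t 3.1167 p [0.638 0.305 0.145] chute tip [0.2478 0.0018 0.037 ] F [-0.5 -0.2  0.9] op 0.0037221699820018644
shift [-0.551  0.006  0.131] turn [-0.    -0.001 -0.   ]
```

step_arm([
  [-0.03, 0.006, 0.03, 0, 0, 0, 1],
  [-0.06, 0.006, 0.036, 0, 0, 0, 1],
  [-0.09, 0.006, 0.041, 0, 0, 0, 1],
  [-0.11, 0.006, 0.045, 0, 0, 0, 1],
  [-0.13, 0.006, 0.049, 0, 0, 0, 1],
  [-0.15, 0.006, 0.053, 0, 0, 0, 1],
  [-0.17, 0.006, 0.057, 0, 0, 0, 1],
  [-0.19, 0.006, 0.061, 0, 0, 0, 1],
])

```text
time_s: 3.78
position: [0.5818, 0.3083, 0.1264]
tcp_rot: [[0.997, -0.076, 0.004], [-0.076, -0.997, 0.001], [0.004, -0.001, -1.0]]
force: [2.4, -0.2, 2.2]
opening: 0.003
grasp_force: 1.3
```

step_arm([
  [-0.02, 0, 0.004, 0, 0, 0, 1],
  [-0.04, 0, 0.008, 0, 0, 0, 1],
  [-0.06, 0, 0.012, 0, 0, 0, 1],
  [-0.08, 0, 0.016, 0, 0, 0, 1],
  [-0.1, 0, 0.019, 0, 0, 0, 1],
  [-0.1, 0, 0.019, 0, 0, 0, 1],
])

```text
time_s: 4.28
position: [0.5482, 0.3099, 0.119]
tcp_rot: [[0.997, -0.076, -0.004], [-0.076, -0.997, -0.001], [-0.004, 0.001, -1.0]]
force: [0.4, -0.0, 0.0]
opening: 0.005
grasp_force: 0.2
```

```bash
python3 - <<'E'
from h import *
from rig import *
import cv2
go(tip(.078,.03))
a=capture("top")["image"][150:290,130:270,::-1];b=capture("scene")["image"][150:290,150:290,::-1]
cv2.imwrite("pics/p1.png",cv2.resize(np.hstack([a,b]),(800,400),interpolation=cv2.INTER_CUBIC))
E
```

```text
t 4.2833 p [0.548 0.31  0.119] chute tip [ 0.1547 -0.0004  0.029 ] F [ 0.4 -0.   0. ] op 0.004959458725808339
shift [-0.251 -0.002  0.047] turn [0.002 0.005 0.001]
```

View pics/p1.png

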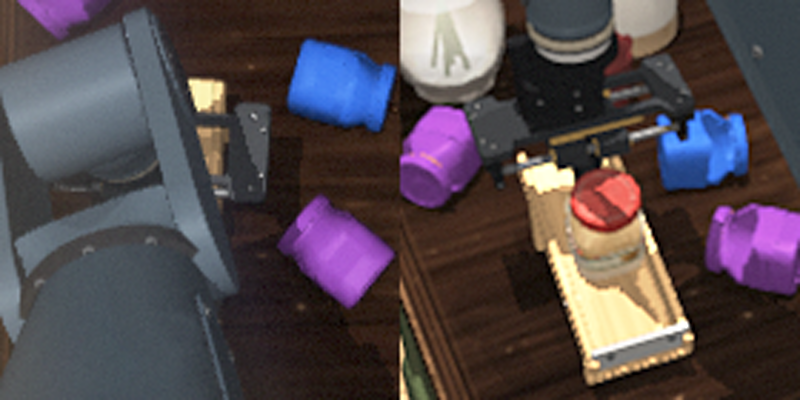

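The jar stands upright in the lane at (607,225), with the fingers right behind it and a push of about 2–3 N. I carry on.

step_arm([
  [-0.02, 0, 0.004, 0, 0, 0, 1],
  [-0.04, 0, 0.008, 0, 0, 0, 1],
  [-0.06, 0, 0.012, 0, 0, 0, 1],
  [-0.08, 0, 0.016, 0, 0, 0, 1],
  [-0.1, 0, 0.019, 0, 0, 0, 1],
  [-0.12, 0, 0.023, 0, 0, 0, 1],
  [-0.14, 0, 0.027, 0, 0, 0, 1],
  [-0.16, 0, 0.031, 0, 0, 0, 1],
])

```text
time_s: 5.05
position: [0.5023, 0.3138, 0.1104]
tcp_rot: [[0.997, -0.076, -0.0], [-0.076, -0.997, -0.0], [-0.0, 0.0, -1.0]]
force: [1.1, -1.2, -0.6]
opening: 0.005
grasp_force: 0.5
```

step_arm([
  [-0.015, 0, 0.003, 0, 0, 0, 1],
  [-0.03, 0, 0.006, 0, 0, 0, 1],
  [-0.04, 0, 0.008, 0, 0, 0, 1],
  [-0.05, 0, 0.01, 0, 0, 0, 1],
  [-0.06, 0, 0.012, 0, 0, 0, 1],
  [-0.06, 0, 0.012, 0, 0, 0, 1],
])

```text
time_s: 5.55
position: [0.4843, 0.3151, 0.1067]
tcp_rot: [[0.997, -0.076, -0.001], [-0.076, -0.997, -0.0], [-0.001, 0.0, -1.0]]
force: [0.2, -0.1, -0.8]
opening: 0.009
grasp_force: 0.3
```

```bash
python3 - <<'E'
from h import *
from rig import *
import cv2
go(tip(.078,.03))
b=capture("scene")["image"][170:290,160:280,::-1]
cv2.imwrite("pics/p2.png",cv2.resize(b,(600,600),interpolation=cv2.INTER_CUBIC))
E
```

```text
t 5.55 p [0.484 0.315 0.107] chute tip [ 0.0893 -0.0001  0.0292] F [ 0.2 -0.1 -0.8] op 0.008922536840933975
shift [-0.038 -0.     0.005] turn [0.    0.001 0.   ]
```

View pics/p2.png

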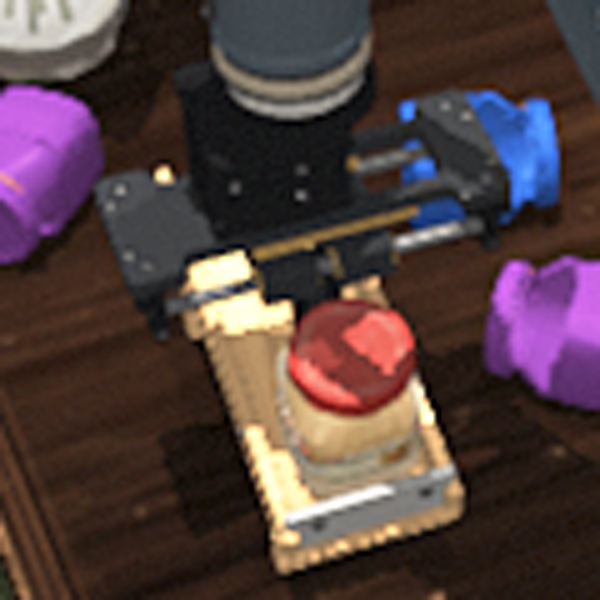

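The jar is upright, just short of the stop plate at (370,500). I push gently until the force rises.

step_arm([
  [-0.01, 0, 0.002, 0, 0, 0, 1],
  [-0.015, 0, 0.003, 0, 0, 0, 1],
  [-0.02, 0, 0.004, 0, 0, 0, 1],
  [-0.025, 0, 0.005, 0, 0, 0, 1],
  [-0.025, 0, 0.005, 0, 0, 0, 1],
])

```text
time_s: 6.02
position: [0.4773, 0.3157, 0.1053]
tcp_rot: [[0.997, -0.076, -0.0], [-0.076, -0.997, -0.0], [-0.0, 0.0, -1.0]]
force: [0.9, -0.7, 0.6]
opening: 0.009
grasp_force: 0.4
```

step_arm([
  [-0.005, 0, 0.001, 0, 0, 0, 1],
  [-0.01, 0, 0.002, 0, 0, 0, 1],
  [-0.01, 0, 0.002, 0, 0, 0, 1],
])

```text
time_s: 6.27
position: [0.4742, 0.3159, 0.1047]
tcp_rot: [[0.997, -0.076, -0.0], [-0.076, -0.997, -0.0], [-0.0, 0.0, -1.0]]
force: [0.9, -0.9, 1.0]
opening: 0.004
grasp_force: 0.5
```

```bash
python3 -c "
from h import *
go(tip(.078,.03))
c=pickle.load(open('scene.pkl','rb'))
for x in(.032,.036,.04,.045,.05): print(x,proj(c,O+M@[x,0,.085]))"
```

```text
t 6.2667 p [0.474 0.316 0.105] chute tip [ 0.0791 -0.0001  0.0292] F [ 0.9 -0.9  1. ] op 0.003581705311500345
shift [-0.004 -0.    -0.002] turn [0.    0.001 0.   ]
0.032 [230.54236753 244.89242313]
0.036 [230.01839387 243.52439658]
0.04 [229.4965199  242.16185204]
0.045 [228.84711095 240.46633039]
0.05 [228.20093871 238.77925937]
```

step_arm([
  [-0.005, 0, 0.001, 0, 0, 0, 1],
  [-0.01, 0, 0.002, 0, 0, 0, 1],
  [-0.01, 0, 0.002, 0, 0, 0, 1],
])

```text
time_s: 6.52
position: [0.4712, 0.3162, 0.1041]
tcp_rot: [[0.997, -0.076, -0.001], [-0.076, -0.997, -0.0], [-0.0, 0.0, -1.0]]
force: [0.6, 0.3, 0.3]
opening: 0.005
grasp_force: 0.6
```

step_arm([
  [-0.004, 0, 0.001, 0, 0, 0, 1],
  [-0.007, 0, 0.001, 0, 0, 0, 1],
  [-0.007, 0, 0.001, 0, 0, 0, 1],
])

```text
time_s: 6.77
position: [0.4706, 0.3164, 0.1042]
tcp_rot: [[0.997, -0.076, 0.003], [-0.076, -0.997, 0.0], [0.003, -0.0, -1.0]]
force: [3.9, -2.1, 0.2]
opening: 0.007
grasp_force: 1.9
```

step_arm([
  [-0.004, 0, 0.001, 0, 0, 0, 1],
  [-0.004, 0, 0.001, 0, 0, 0, 1],
])

```text
time_s: 6.93
position: [0.4704, 0.3165, 0.1041]
tcp_rot: [[0.997, -0.076, 0.005], [-0.076, -0.997, 0.001], [0.005, -0.001, -1.0]]
force: [4.8, -1.9, 0.4]
opening: 0.002
grasp_force: 2.9
```

step_arm([
  [0.03, 0, -0.006, 0, 0, 0, 1],
  [0.06, 0, -0.012, 0, 0, 0, 1],
  [0.1, 0, -0.02, 0, 0, 0, 1],
  [0.1, 0, -0.1, 0, 0, 0, 1],
  [0.1, 0, -0.25, 0, 0, 0, 1],
  [0.2, 0, -0.4, 0, 0, 0, 1],
  [0.3, 0, -0.5, 0, 0, 0, 1],
  [0.3, 0, -0.5, 0, 0, 0, 1],
])

```text
time_s: 7.6
position: [0.5632, 0.3102, 0.2594]
tcp_rot: [[0.997, -0.077, 0.01], [-0.077, -0.997, 0.004], [0.01, -0.004, -1.0]]
force: [-0.1, 0.3, -0.3]
opening: 0.005
grasp_force: 0.0
```

```bash
python3 - <<'E'
from h import *
from rig import *
import cv2
go(tip(.078,.03))
b=capture("scene")["image"][170:290,170:280,::-1]
cv2.imwrite("pics/p3.png",cv2.resize(b,(550,600),interpolation=cv2.INTER_CUBIC))
E
```

```text
t 7.6 p [0.563 0.31  0.259] chute tip [0.1961 0.001  0.164 ] F [-0.1  0.3 -0.3] op 0.004922698744965506
shift [-0.306  0.006  0.511] turn [-0.006 -0.013 -0.001]
```

View pics/p3.png

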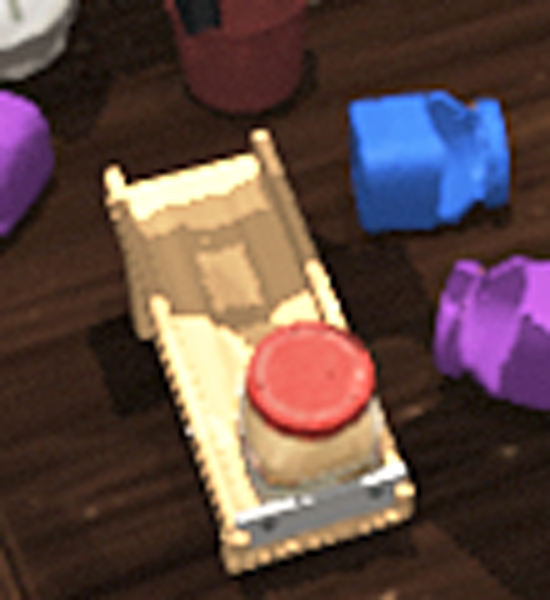

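The jar stands upright against the stop with its lid at (312,378), which puts its middle at x≈0.032. The arm is clear, so I let it settle and hand in.

step_arm([
  [0, 0, -0.1, 0, 0, 0, 1],
  [0, 0, -0.1, 0, 0, 0, 1],
  [0, 0, -0.1, 0, 0, 0, 1],
  [0, 0, -0.1, 0, 0, 0, 1],
])

```text
time_s: 7.98
position: [0.5565, 0.3094, 0.2819]
tcp_rot: [[0.997, -0.076, -0.004], [-0.076, -0.997, -0.001], [-0.004, 0.001, -1.0]]
force: [-0.6, -1.4, 0.7]
opening: 0.003
grasp_force: 0.0
```

```bash
python3 -c "
from rig import *
print(hand_in())"
```

```text
the job is handed in; nothing more can be done
None
```

The honey jar stands upright against the steel stop and is let go, the spice jar was never touched, and I handed the job in at about 8 s; no verdict came back.

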